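# Free the seized cam clamp and take out the collared shaft foot

## Robot

A 7-joint arm with a two-finger parallel gripper is mounted at the origin on the work surface. World frame = base frame: x ahead of the robot, y to its left, z up, the work surface at z = 0. Lengths are in mm, angles in rad, forces in N, time in s.
With the tool pointing down it reaches from about 425 to 925 mm from the base axis. Payload 6.8 kg.
Tool frame: the origin (TCP) lies on the centre line of the jaws, within the pads' length; the fingertips stand 17 mm ahead of it and the grasp point (between the pads) lies 2 mm behind it (env.nose_length is the distance from the TCP to the fingertips, in mm); z points along the fingers, y is the line along which they close (so a half turn about z gives the same grasp; the last joint's range is limited). The gripper opens to 88 mm and grips with 3 to 60 N. Pads are 20 mm wide; open, the fingers measure 115 mm over their backs; the gripper's body (75 mm by 178 mm) begins 61 mm behind the grasp point.
Start: joints at [-1.247, 0.477, 0.022, 1.555, -0.011, 1.109, -0.083], TCP at [282.49, 613.063, 239.664] pointing down, gripper open.
Joint ranges: [-2.96, 2.96], [-0.34, 2.1], [-1.41, 1.46], [0.24, 2.44], [-1.37, 4.51], [0.17, 1.92], [-2.96, 2.96]. Speed limits (rad/s): [2.39, 2.39, 3.14, 3.14, 3.14, 3.14, 3.14].

## Interface

Orientations are given as a unit quaternion [x, y, z, w].
In Python, from rig import env gives the robot as it stands.
- The arm moves only by the tool carry_out, never from a script. Its argument "commands" is a list of rows, each a list of 7 numbers: the shift along the world's x, y, z in mm, then the turn, a rotation vector about the world's x, y, z in degrees, then the closure, from 0 (fully open) to 1 (shut). In form: [[x, y, z, ax, ay, az, claw], ...]. A call has 1 to 20 rows; each row is the pose to reach, as a shift and turn from the pose commanded when the call began; what a row does not reach only later rows make up. A row lasts 1/12 s, in which the tool goes at most 41.7 mm and 7.16 degrees, less where a joint would pass 70% of its speed; a pose out of reach is approached as far as the arm can. A call with a gripper value outside its range is refused whole. The fingers move at their own pace and stop on an object; "force" is the grip in N (left out, the last holds). Time passes only in rows, so rows that repeat a pose let the fingers close. It gives the time, the measured TCP pose, the force, the opening and the grip force at its end, in the units of the state.
- env.observe(): the state, without advancing time (a new reading comes with each control period).
- env.snapshot(name): name is "scene" or "top" or "wrist"; returns a dict with "pixels" (420x560x3 uint8, red, green, blue), "range_z" (420x560 float32, mm along the optical axis (not along the pixel's ray), 0 where there is no reading), "fx", "fy", "cx", "cy" (pixels), "eye" and "orientation" of the camera in the world; the wrist camera has in their place "mount" (4x4, takes a point from camera to tool coordinates, whose origin is the TCP and whose axes are the flange's). Camera axes: x right, y down, z forward; pixel columns grow to the right and rows downward; lengths in mm; the calibration is good to about 2 mm. A picture is of the moment at which its call begins: read the wrist's pose just before it.
- env.hand_in(): hands the job in; it is judged then, once.
The state is a dict: "time": time; "joints": joint angles; "joint_vel": joint speeds; "tau": joint torques, N m; "tool_pos": TCP position; "tool_rot": TCP orientation; "wrist_force": force on the tool from outside, world axes, zero at the start; "ft_torque": the same for the moment, N m; "gripper_width": finger opening in mm; "finger_force": force on a finger pad.
Only numpy, scipy, OpenCV 4.12 (cv2) and the standard library are available. Lean on these libraries where they do the work, as an engineer would, in place of code of your own. Each camera call takes 0.05 s, during which the arm holds its last target. There are 200 camera calls.

## Task

The T-handle of the cam clamp is seized with old glue: rock it to and fro in small, growing arcs, easing back whenever it binds so that the plastic handle is never strained, until it breaks free, then turn it anticlockwise until the clamp is fully open. Lift the copper-collared shaft foot out of the clamp, stand it gently upright on the cork pad and let go, leaving the clamp open and the other things on the shelf where they are.

Things in the scene. Friction and masses are not known exactly. Their poses are not given: they have to be found in the camera images.
- clamp: plywood board 110 x 245 x 18 mm screwed to the pine shelf, carrying a cam clamp; origin on the underside, z up. Its y axis is the clamping line: the cam's pivot at y = -55 mm, the shaft foot at y = +60 mm in a fixed walnut vee (54 mm high, the shaft's far side, up to y = +117 mm). Nothing on it but the handle and the foot stands higher than 54 mm above the shelf
- knob (a joint): turn of the wooden cam below the T-handle about its upright pivot, rad, positive anticlockwise from above; near 0 at the start. 1.1 or more is fully open; dead stops at -0.40 and 1.40. Seized: it binds solid at 0.06 to 0.18 rad either way. Each swing to its bind (0.25 Nm on the way) gives the next swing back about 0.12 rad more; freed by one to -0.34 or beyond, it turns at 0.1 Nm and stays put
- handle (a joint): elastic wind-up of the plastic T-handle on its stud, against the cam, rad, same sense as the knob: 0.125 rad per Nm put on the handle, 0 when let go. The handle's own turn is knob + handle. It cracks at 0.12 rad either way (about 1 Nm); a skilled hand reverses at about 0.07
- handle_grip (a point): grip point of the black T-handle, on the pivot axis, 80 mm above the shelf; its x axis runs along the T-bar, z up. The bar is 64 mm long, 14 mm thick and 28 mm high (61 to 89 mm above the shelf), with a round hub below it, 26 mm across. It turns with the handle
- jaw (a joint): how far the sliding hook jaw has drawn back from the collar, m: 0 clamped, 14 mm x (1 - cos knob), so about 8 mm at knob = 1.1. Clamped, its steel plate hooks 4 mm over the rim of the collar and holds the foot down
- foot: the work: lower end of an ash shaft, 28 mm thick and 114 mm long, standing upright, its lowest 22 mm in a copper collar 40 mm across; 0.17 kg. Origin at the centre of its underside, z along the shaft. At the start it stands on the clamp's board, 18 mm above the shelf, between vee and jaw
- foot_grip (a point): point on the axis of the shaft foot, 88 mm above its underside, a good height to grip
- pad: square cork pad, 140 x 140 x 6 mm, fixed to the shelf beside the clamp on either side; origin at the centre of its underside, so its top is 6 mm above the origin
- face: loose mallet face, white plastic disc with blue stripes, 64 mm across, 12 mm thick, lying on the shelf at the other side; bystander. Origin at the centre of its underside
- collar: spare copper collar, ring 40 mm across, 22 mm high, standing loose beyond the clamp; bystander. Origin at the centre of its underside. Farther off, at the far left of the shelf, a fixed walnut stand holds three upright ash shafts, 270 mm high
- gauge: brass depth gauge, bar 110 x 18 x 14 mm with a thin rod across it (110 mm), lying loose on the robot's side of the clamp; bystander. Origin at the centre of its underside
There are look-alikes about, which are no part of the job. Of the things that look like the pad, the middle-sized one is meant.

How it is judged:
By the outcome, as a careful person would: the job done as asked, in the order asked, and still so for the second after the job is handed in, with the robot touching nothing.
It also fails if it takes over 72 s, if anything falls off the work surface, if the arm or the gripper's body presses on something with over 40 N, if the wrist force passes 120 N, or if a joint passes its speed limit or range.

## Working session

There is one attempt and no reset: what is moved stays moved. The work goes in short steps, Python scripts to look and compute and a tool call to move; the robot and the scene stay as the last step left them, time stands still between calls to the robot, and variables do not carry over. Pictures are saved under pics/ and viewed, at most 10 in all, crops included, and the job is handed in when it is done.

Besides the shell and the picture viewer there is one more tool, called as name(argument=value, ...) on one line, values as JSON. carry_out: Moves the arm, as the interface text tells. Its arguments: {"type":"object","properties":{"commands":{"type":"array"},"force":{"type":"number"}},"required":["commands"]}

```bash
ls; mkdir -p pics
cat > h.py <<'E'
import numpy as np,cv2
from scipy.spatial.transform import Rotation as R
from rig import env
def snap(n,f=None):
    o=env.observe(); s=env.snapshot(n)
    if n=="wrist":
        T=np.eye(4);T[:3,:3]=R.from_quat(o["tool_rot"]).as_matrix();T[:3,3]=o["tool_pos"]
        s["T"]=T@np.array(s["mount"])
    else:
        q=np.array(s["orientation"]);T=np.eye(4)
        T[:3,:3]=R.from_quat(q).as_matrix() if q.size==4 else q.reshape(3,3)
        T[:3,3]=s["eye"];s["T"]=T
    if f: cv2.imwrite("pics/"+f,cv2.cvtColor(s["pixels"],cv2.COLOR_RGB2BGR))
    return s
def pts(s):
    z=s["range_z"];v,u=np.indices(z.shape)
    P=np.stack([(u-s["cx"])/s["fx"]*z,(v-s["cy"])/s["fy"]*z,z],-1)
    return P@s["T"][:3,:3].T+s["T"][:3,3]
def ray(s,u,v,z):
    d=s["T"][:3,:3]@np.array([(u-s["cx"])/s["fx"],(v-s["cy"])/s["fy"],1]);e=s["T"][:3,3]
    return e+d*(z-e[2])/d[2]
E
python3 - <<'E'
from h import *
o=env.observe();print(o)
for n in("top","scene"):
    s=snap(n,n+"0.png");print(s["eye"],s["orientation"],s["fx"])
E
```

```text
pics
{'time': 0.0, 'joints': array([-1.24710502,  0.47773825,  0.02235216,  1.55643713, -0.01147567,
        1.10932652, -0.08309093]), 'joint_vel': array([ 0.00040441,  0.00092784, -0.00070838, -0.00118353,  0.0001254 ,
        0.00027457,  0.00027925]), 'tau': array([-2.31264676e-04, -5.82853889e+01,  1.53446596e+00, -2.72607619e+01,
       -5.43239771e-02,  1.71156437e-02,  1.63408749e-04]), 'tool_pos': array([282.27145491, 612.51318113, 238.72948607]), 'tool_rot': array([ 2.14207328e-01,  9.76787811e-01, -8.83263875e-04, -1.12902000e-04]), 'wrist_force': array([-0.45059021,  0.56825352,  0.74879066]), 'ft_torque': array([-0.07303283,  0.00635297,  0.02772347]), 'finger_force': 0.0, 'gripper_width': 87.98829690814824}
[ 328.59135538  -59.92060683 1120.30344889] [ 0.71245807 -0.6969488   0.0507884  -0.06392496] 443.86276434526303
[1067.64593302 -400.9832686   839.0457159 ] [ 0.81825903  0.45166194 -0.16963149 -0.3125361 ] 441.74766674146485
```

View pics/top0.png

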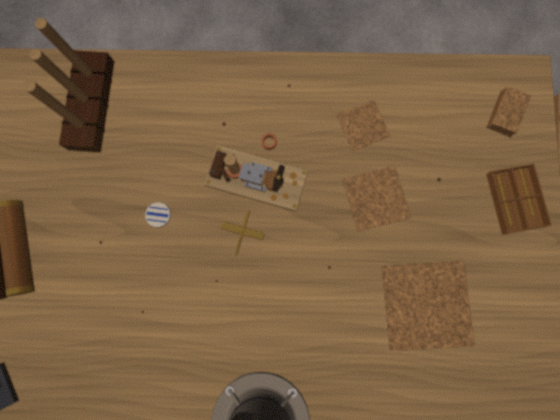

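View pics/scene0.png

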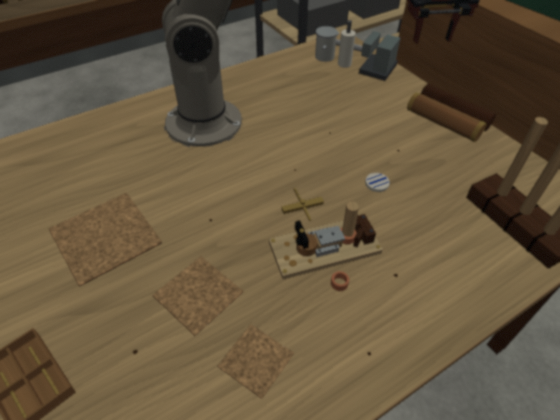

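The top view shows the clamp centred at about (256,178). The black T-handle is at (279,177), the foot at (231,162), the middle-sized cork pad at (376,198), the mallet face at (157,214), the spare collar at (269,142) and the gauge at (243,231). Next I measure these from depth.

Run:
```python
from h import *
s=snap("top");P=pts(s);px=s["pixels"].astype(int)
box=np.zeros(P.shape[:2],bool);box[140:215,200:310]=1
ft=box&(P[...,2]>118)&(P[...,2]<145);print("foot top",ft.sum(),P[ft].mean(0),np.median(P[ft][:,2]))
hd=box&(P[...,2]>80)&(P[...,2]<100)&(px.sum(-1)<130)
q=P[hd];print("handle",len(q),q.mean(0),np.ptp(q,axis=0))
w,V=np.linalg.eigh(np.cov(q[:,:2].T));print(w,np.degrees(np.arctan2(V[1,1],V[0,1])))
# pad
hsv=cv2.cvtColor(s["pixels"],cv2.COLOR_RGB2HSV)
print("tbl",hsv[240,330],"cork",hsv[200,375],"z pad",np.median(P[190:205,365:385,2]))
for n,(u,v) in dict(face=(157,214),collar=(269,142),gauge=(243,231),pad=(376,198)).items(): print(n,ray(s,u,v,10))
for c in [(222,146),(306,172),(299,210),(206,186)]: print(ray(s,*c,18)[:2])
m=(cv2.medianBlur(hsv[...,1],5)<0)
d=(P[...,2]>3.5)&(P[...,2]<12);d[:160]=0;d[238:]=0;d[:,:330]=0;d[:,425:]=0
d=cv2.morphologyEx(d.astype('uint8'),cv2.MORPH_OPEN,np.ones((5,5)))
c=max(cv2.findContours(d,0,2)[0],key=cv2.contourArea);r=cv2.minAreaRect(c);print(r,ray(s,*r[0],6))
cv2.imwrite("pics/crop.png",cv2.resize(cv2.cvtColor(s["pixels"],4)[130:230,190:320],None,fx=6,fy=6,interpolation=2))
```

```text
foot top 123 [602.80869133  80.35359545 131.80029608] 132.5807152514135
handle 98 [569.01650859 -29.87696484  89.42179012] [59.19872717 22.77934549 12.21102053]
[ 12.15631061 341.59424353] 164.41723254635414
tbl [ 15 118 134] cork [ 14 137 127] z pad 7.485777952090643
face [491.47900393 277.03732366  10.        ]
collar [686.78326735  -2.62597904  10.        ]
gauge [452.74897563  56.45254996  10.        ]
pad [ 544.09927225 -278.23407233   10.        ]
[671.28741358 118.1266585 ]
[606.44003306 -99.61171197]
[507.93372785 -83.41581698]
[564.94269848 154.22183069]
((375.7344665527344, 198.33131408691406), (54.88431167602539, 54.63752746582031), 74.24882507324219) [ 544.00355059 -278.33751299    6.        ]
```

View pics/crop.png

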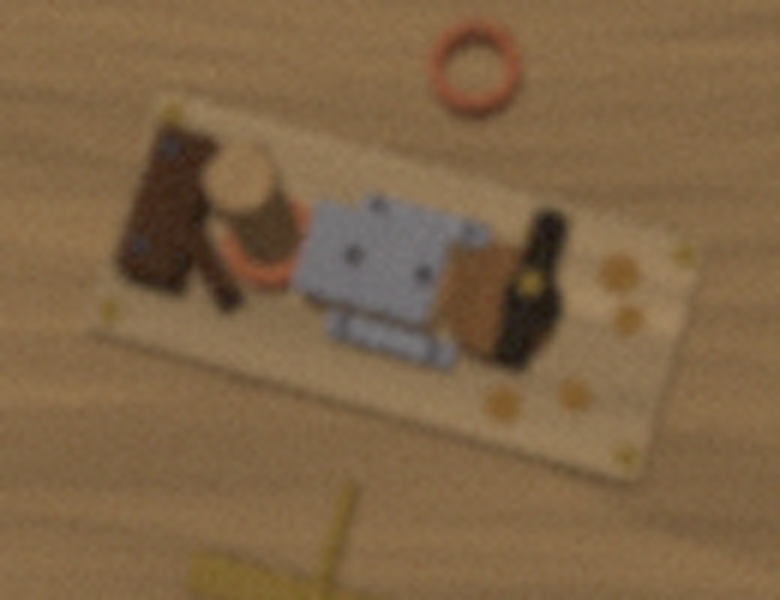

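The crop shows the handle bar running along the clamp's x axis at about -16° in world, with its pivot screw near crop (530,283). The foot leans by perspective only, and its collar sits between the jaw plate and the vee. I'll move above the handle now.

carry_out(commands=[[10,-25,0,0,0,1,0],[30,-65,0,0,0,2,0],[45,-100,0,0,0,3,0],[60,-135,0,0,0,4,0],[75,-170,0,0,0,5,0],[90,-205,0,0,0,6,0],[105,-240,0,0,0,7,0],[121,-275,0,0,0,8,0],[137,-310,0,0,0,8,0],[153,-345,0,0,0,8,0],[169,-380,0,0,0,8,0],[185,-415,0,0,0,8,0],[200,-450,0,0,0,8,0],[216,-485,0,0,0,8,0],[232,-520,0,0,0,8,0],[248,-555,0,0,0,8,0],[264,-590,0,0,0,8,0],[276,-620,0,0,0,8,0],[287,-643,0,0,0,8,0],[287,-643,0,0,0,8,0]])

```text
time: 1.82
tool_pos: [570.6, -36.4, 239.7]
tool_rot: [0.149, 0.989, -0.001, 0.001]
wrist_force: [0.5, -1.2, -0.2]
gripper_width: 87.8
finger_force: 0.0
```

Run:
```python
from h import *
o=env.observe();print(o["time"],o["joints"].round(3),o["tool_pos"],R.from_quat(o["tool_rot"]).as_matrix().round(4))
s=snap("wrist","w0.png");print(np.array(s["mount"]).round(2),s["fx"]);P=pts(s);np.save("P.npy",P)
print("foot",P[(P[...,2]>120)&(P[...,2]<140)].mean(0))
px=s["pixels"].astype(int)
hd=(P[...,2]>80)&(P[...,2]<100)&(px.sum(-1)<150)&(np.hypot(P[...,0]-569,P[...,1]+30)<60)
q=P[hd];print("handle",len(q),q.mean(0),np.ptp(q,axis=0))
r=cv2.minAreaRect(q[:,:2].astype('float32'));print(r)
```

```text
1.8167 [-0.304  0.313  0.321  1.826 -0.111  1.019  1.331] [570.63829937 -36.43978492 239.72203803] [[-0.9553  0.2955  0.001 ]
 [ 0.2955  0.9553 -0.0031]
 [-0.0019 -0.0026 -1.    ]]
[[ 0.000e+00 -9.500e-01 -3.000e-01  8.293e+01]
 [ 1.000e+00  0.000e+00  0.000e+00  4.000e-02]
 [-0.000e+00 -3.000e-01  9.500e-01 -1.447e+02]
 [ 0.000e+00  0.000e+00  0.000e+00  1.000e+00]] 329.38197208177115
foot [604.51903578  80.04799999 130.56595071]
handle 804 [574.11632934 -28.50248942  88.28668479] [61.50124234 27.1289821  10.81186151]
((576.6776123046875, -29.161865234375), (13.840386390686035, 62.45851516723633), 75.56015014648438)
```

View pics/w0.png

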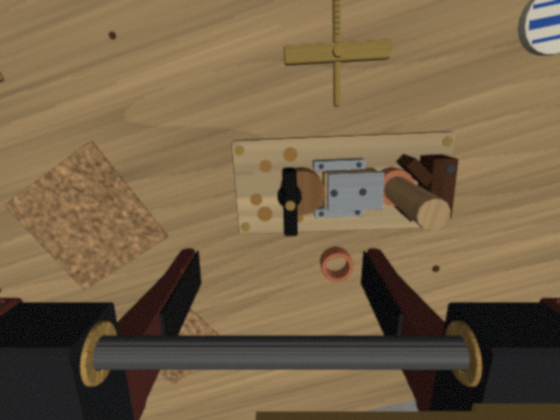

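The wrist view shows the T-bar at (290,203) with its gold pivot screw at about (290,206), and the shaft's top at (433,213). The pad is at (87,213). I'll cast rays through these.

Run:
```python
from h import *
o=env.observe()
s=snap("wrist");px=s["pixels"].astype(int)
h=cv2.cvtColor(s["pixels"],cv2.COLOR_RGB2HSV)
m=np.zeros(px.shape[:2],bool);m[195:215,282:298]=1;m&=(px[...,0]-px[...,2]>40)
v,u=np.nonzero(m);print("screw",len(u),u.mean(),v.mean(),ray(s,u.mean(),v.mean(),90))
m=np.zeros(px.shape[:2],np.uint8);m[160:240,278:303]=(px.sum(-1)<130)[160:240,278:303]
c=max(cv2.findContours(m,0,2)[0],key=cv2.contourArea);r=cv2.minAreaRect(c);print(r)
P=pts(s);t=(P[...,2]>128)&(P[...,2]<138);v,u=np.nonzero(t);print("shaft top",len(u),u.mean(),v.mean(),ray(s,u.mean(),v.mean(),132))
# bar end points on top face z=89: long-edge ends
for a in [(290,170),(290,235)]: print(ray(s,*a,89))
m=(P[...,2]>3.5)&(P[...,2]<12);m[:,180:]=0;m[320:]=0
m=cv2.morphologyEx(m.astype('uint8'),cv2.MORPH_OPEN,np.ones((7,7)));c=max(cv2.findContours(m,0,2)[0],key=cv2.contourArea)
r=cv2.minAreaRect(c);print("pad",r[1:],ray(s,*r[0],6))
```

```text
screw 113 289.11504424778764 208.0353982300885 [578.48628512 -27.15099441  90.        ]
((287.5, 203.0), (66.0, 19.0), 90.0)
shaft top 891 428.31537598204267 216.2996632996633 [605.40243306  80.8651577  132.        ]
[544.57768588 -16.22449758  89.        ]
[605.00391094 -34.10992236  89.        ]
pad ((126.73701477050781, 107.0636215209961), 51.095863342285156) [ 546.75212112 -276.63408226    6.        ]
```

carry_out(commands=[[2,0,-20,0,0,1,0],[4,0,-50,0,0,2,0],[6,0,-80,0,0,2,0],[6,0,-105,0,0,2,0],[6,0,-105,0,0,2,0],[6,0,-105,0,0,2,0]])

```text
time: 2.42
tool_pos: [574.3, -28.4, 133.9]
tool_rot: [0.127, 0.992, -0.0, -0.002]
wrist_force: [-0.1, 0.3, 0.6]
gripper_width: 87.8
finger_force: 0.0
```

Run:
```python
from h import *
o=env.observe();M=R.from_quat(o["tool_rot"]).as_matrix();print(o["tool_pos"],np.degrees(np.arctan2(M[1,1],M[0,1])),o["joints"].round(2))
s=snap("wrist","w1.png");P=pts(s);px=s["pixels"].astype(int)
top=(P[...,2]>85)&(P[...,2]<95)&(px.sum(-1)<150)&(np.hypot(P[...,0]-576,P[...,1]+29)<45)
q=P[top];print(len(q));r=cv2.minAreaRect(q[:,:2].astype('float32'));print(r,q.mean(0))
top2=(P[...,2]>120)&(P[...,2]<140)&(np.hypot(P[...,0]-605,P[...,1]-80)<30);print("shaft",P[top2].mean(0),top2.sum())
```

```text
[574.32676212 -28.36685075 133.92593249] 75.37316341231852 [-0.27  0.45  0.28  1.91 -0.16  0.81  1.41]
1704
((576.3016357421875, -29.1084041595459), (13.633126258850098, 63.05659103393555), 74.56402587890625) [573.82668388 -28.51810273  88.40686155]
shaft [602.24394571  79.39103844 129.90446395] 2590
```

View pics/w1.png

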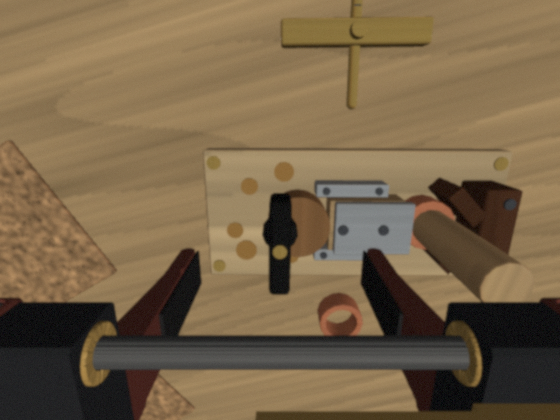

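The pivot is at (576.3, -29.1) and the bar normal at 74.6°, so the tool is almost aligned. I'll descend, close on the bar and read the torque.

carry_out(commands=[[2,-0.7,-15,0,0,-0.5,0],[2,-0.7,-30,0,0,-0.5,0],[2,-0.7,-45,0,0,-0.5,0],[2,-0.7,-54,0,0,-0.5,0],[2,-0.7,-54,0,0,-0.5,0.3],[2,-0.7,-54,0,0,-0.5,0.6],[2,-0.7,-54,0,0,-0.5,1],[2,-0.7,-54,0,0,-0.5,1],[2,-0.7,-54,0,0,-0.5,1],[2,-0.7,-54,0,0,-0.5,1],[2,-0.7,-54,0,0,-0.5,1],[2,-0.7,-54,0,0,-0.5,1]], force=55)

```text
time: 3.47
tool_pos: [577.6, -30.7, 80.8]
tool_rot: [0.133, 0.991, 0.0, 0.0]
wrist_force: [0.1, 0.6, -0.5]
gripper_width: 37.8
finger_force: 0.0
```

```bash
cat > o.py <<'E'
from h import *
o=env.observe();M=R.from_quat(o["tool_rot"]).as_matrix()
a=np.degrees(np.arctan2(M[1,1],M[0,1]))
print("t %.2f ang %.2f pos"%(o["time"],a),o["tool_pos"].round(1),"F",o["wrist_force"].round(1),"T",o["ft_torque"].round(3),"w %.1f f %.1f"%(o["gripper_width"],o["finger_force"]),"q7 %.2f"%o["joints"][6])
E
python3 o.py
```

```text
t 3.47 ang 74.75 pos [577.6 -30.7  80.8] F [ 0.1  0.6 -0.5] T [-0.05  -0.004  0.025] w 37.8 f 0.0 q7 1.43
```

carry_out(commands=[[-0.7,0.8,0,0,0,0,1],[-0.7,0.8,0,0,0,0,1],[-0.7,0.8,0,0,0,0,1],[-0.7,0.8,0,0,0,0,1],[-0.7,0.8,0,0,0,0,1],[-0.7,0.8,0,0,0,0,1],[-0.7,0.8,0,0,0,0,1],[-0.7,0.8,0,0,0,0,1]])

```text
time: 4.13
tool_pos: [576.8, -29.8, 80.6]
tool_rot: [0.133, 0.991, 0.0, -0.0]
wrist_force: [0.4, 0.4, -0.4]
gripper_width: 13.9
finger_force: 55.0
```

```bash
python3 o.py
```

```text
t 4.13 ang 74.76 pos [576.8 -29.8  80.6] F [ 0.4  0.4 -0.4] T [ 0.062 -0.004 -0.015] w 13.9 f 55.0 q7 1.42
```

carry_out(commands=[[0,0,0,0,0,1,1],[0,0,0,0,0,2,1],[0,0,0,0,0,3,1],[0,0,0,0,0,3,1],[0,0,0,0,0,3,1]])

```text
time: 4.55
tool_pos: [576.8, -29.8, 80.6]
tool_rot: [0.107, 0.994, 0.0, -0.0]
wrist_force: [0.4, -1.1, -1.1]
gripper_width: 13.5
finger_force: 55.0
```

```bash
python3 o.py
```

```text
t 4.55 ang 77.76 pos [576.8 -29.8  80.6] F [ 0.4 -1.1 -1.1] T [ 0.157  0.024 -0.097] w 13.5 f 55.0 q7 1.47
```

carry_out(commands=[[0,0,0,0,0,0.7,1],[0,0,0,0,0,1.4,1],[0,0,0,0,0,2,1],[0,0,0,0,0,2,1]])

```text
time: 4.88
tool_pos: [576.8, -29.8, 80.6]
tool_rot: [0.089, 0.996, 0.0, -0.0]
wrist_force: [-0.7, 0.5, -1.1]
gripper_width: 13.4
finger_force: 55.0
```

```bash
python3 o.py
```

```text
t 4.88 ang 79.81 pos [576.8 -29.8  80.6] F [-0.7  0.5 -1.1] T [ 0.2    0.073 -0.154] w 13.4 f 55.0 q7 1.50
```

```bash
cat > b.py <<'E'
from h import *
s=snap("wrist","wb.png");P=pts(s);px=s["pixels"].astype(int)
top=(P[...,2]>83)&(P[...,2]<95)&(px.sum(-1)<150)&(np.hypot(P[...,0]-576.3,P[...,1]+29.1)<45)
v,u=np.nonzero(top);q=P[top];print(len(q))
if len(q)>30: print(cv2.minAreaRect(q[:,:2].astype('float32')),q.min(0),q.max(0))
E
python3 b.py
```

```text
3339
((572.5805053710938, -30.789960861206055), (30.537559509277344, 56.71807861328125), 64.97669982910156) [544.62476734 -43.03917934  83.00502112] [602.07637592 -11.96513671  94.98886003]
```

View pics/wb.png

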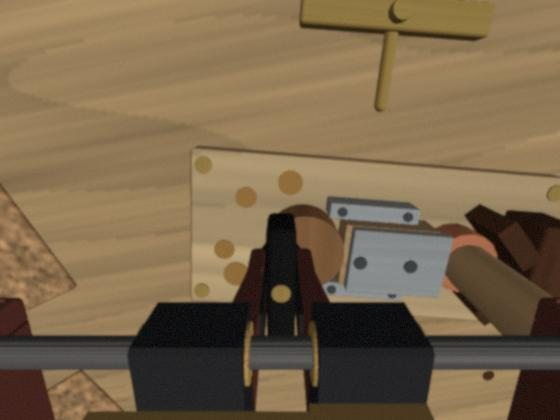

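The view shows the bar held square between the pads, with its end at (283,213) and its screw at (281,293). The board is now tilted a few degrees in the tool's view, so the handle is turning with the tool and not slipping. I'll continue the swing.

carry_out(commands=[[0,0,0,0,0,0.7,1],[0,0,0,0,0,1.4,1],[0,0,0,0,0,2,1],[0,0,0,0,0,2,1]])

```text
time: 5.27
tool_pos: [576.8, -29.8, 80.6]
tool_rot: [0.072, 0.997, 0.0, -0.0]
wrist_force: [-0.1, 0.5, -1.1]
gripper_width: 14.0
finger_force: 55.0
```

```bash
python3 o.py
```

```text
t 5.27 ang 81.79 pos [576.8 -29.8  80.6] F [-0.1  0.5 -1.1] T [ 0.193 -0.028 -0.27 ] w 14.0 f 55.0 q7 1.52
```

carry_out(commands=[[0,0,0,0,0,0.7,1],[0,0,0,0,0,1.4,1],[0,0,0,0,0,2,1],[0,0,0,0,0,2,1]])

```text
time: 5.6
tool_pos: [576.8, -29.9, 80.6]
tool_rot: [0.054, 0.999, 0.0, -0.0]
wrist_force: [0.3, 0.4, -0.8]
gripper_width: 13.9
finger_force: 55.0
```

```bash
python3 o.py
```

```text
t 5.60 ang 83.80 pos [576.8 -29.9  80.6] F [ 0.3  0.4 -0.8] T [ 0.181 -0.022 -0.381] w 13.9 f 55.0 q7 1.55
```

carry_out(commands=[[0,0,0,0,0,0.7,1],[0,0,0,0,0,1.4,1],[0,0,0,0,0,2,1],[0,0,0,0,0,2,1]])

```text
time: 5.93
tool_pos: [576.8, -29.9, 80.7]
tool_rot: [0.037, 0.999, 0.0, -0.0]
wrist_force: [0.3, 0.7, -1.8]
gripper_width: 13.5
finger_force: 55.0
```

```bash
python3 o.py;  cat > b.py <<'E'
from h import *
s=snap("wrist","wb.png");px=s["pixels"].astype(int);P=pts(s)
# far part of the bar (towards robot): rows 208-250, dark, board behind
g=px.sum(-1);pt=[]
for v in range(218,246,2):
    u=np.nonzero(g[v,255:310]<110)[0]+255
    if len(u): pt.append(ray(s,u.mean(),v,89))
pt=np.array(pt);k=np.polyfit(pt[:,0],pt[:,1],1);print(len(pt),"bar normal deg",90+np.degrees(np.arctan(k[0])),"resid",(pt[:,1]-np.polyval(k,pt[:,0])).std())
# board edge (clamp) far edge
E
python3 b.py
```

```text
t 5.93 ang 85.81 pos [576.8 -29.9  80.7] F [ 0.3  0.7 -1.8] T [ 0.134  0.028 -0.301] w 13.5 f 55.0 q7 1.58
14 bar normal deg 85.69658607049698 resid 0.0897611648948613
```

carry_out(commands=[[0,0,0,0,0,0.5,1],[0,0,0,0,0,1,1],[0,0,0,0,0,1.5,1],[0,0,0,0,0,1.5,1]])

```text
time: 6.32
tool_pos: [576.7, -29.9, 80.6]
tool_rot: [0.024, 1.0, -0.0, -0.0]
wrist_force: [-0.0, 0.4, -2.5]
gripper_width: 13.7
finger_force: 55.0
```

```bash
python3 o.py;python3 b.py
```

```text
t 6.32 ang 87.30 pos [576.7 -29.9  80.6] F [-0.   0.4 -2.5] T [ 0.125  0.009 -0.244] w 13.7 f 55.0 q7 1.60
14 bar normal deg 87.42308844643844 resid 0.10609460768741347
```

carry_out(commands=[[0,0,0,0,0,0.5,1],[0,0,0,0,0,1,1],[0,0,0,0,0,1.5,1],[0,0,0,0,0,1.5,1]])

```text
time: 6.7
tool_pos: [576.8, -29.9, 80.7]
tool_rot: [0.011, 1.0, 0.0, -0.0]
wrist_force: [-0.3, -0.1, -1.5]
gripper_width: 14.1
finger_force: 55.0
```

```bash
python3 o.py;python3 b.py;python3 o.py
```

```text
t 6.70 ang 88.79 pos [576.8 -29.9  80.7] F [-0.3 -0.1 -1.5] T [ 0.018 -0.058 -0.343] w 14.1 f 55.0 q7 1.62
14 bar normal deg 89.31966732833494 resid 0.10225126376940792
t 6.75 ang 88.76 pos [576.7 -29.9  80.6] F [ 1.7 -0.  -2.6] T [-0.065 -0.007 -0.396] w 13.5 f 55.0 q7 1.62
```

carry_out(commands=[[0,0,0,0,0,0.5,1],[0,0,0,0,0,1,1],[0,0,0,0,0,1,1]])

```text
time: 7.0
tool_pos: [576.8, -29.9, 80.7]
tool_rot: [0.002, 1.0, 0.0, -0.0]
wrist_force: [1.0, -0.6, -3.2]
gripper_width: 13.7
finger_force: 55.0
```

```bash
python3 o.py;python3 b.py;python3 o.py
```

```text
t 7.00 ang 89.78 pos [576.8 -29.9  80.7] F [ 1.  -0.6 -3.2] T [ 0.031  0.029 -0.506] w 13.7 f 55.0 q7 1.64
14 bar normal deg 89.55320800944489 resid 0.103540036761398
t 7.05 ang 89.76 pos [576.7 -29.9  80.6] F [ 1.   0.3 -2. ] T [ 0.004  0.002 -0.509] w 13.8 f 55.0 q7 1.64
```

Bound at 0.51 Nm (wind-up about 0.064), so I reverse.

carry_out(commands=[[0,0,0,0,0,-1.5,1],[0,0,0,0,0,-3,1],[0,0,0,0,0,-4.5,1],[0,0,0,0,0,-6,1],[0,0,0,0,0,-7.5,1],[0,0,0,0,0,-9,1],[0,0,0,0,0,-10.5,1],[0,0,0,0,0,-12,1],[0,0,0,0,0,-13.5,1],[0,0,0,0,0,-15,1],[0,0,0,0,0,-16.5,1],[0,0,0,0,0,-18,1],[0,0,0,0,0,-19.5,1],[0,0,0,0,0,-20.5,1],[0,0,0,0,0,-20.5,1]])

```text
time: 8.3
tool_pos: [576.8, -29.7, 80.6]
tool_rot: [0.181, 0.984, 0.0, -0.0]
wrist_force: [0.4, 1.5, -0.4]
gripper_width: 13.8
finger_force: 55.0
```

```bash
python3 o.py
```

```text
t 8.30 ang 69.19 pos [576.8 -29.7  80.6] F [ 0.4  1.5 -0.4] T [0.149 0.054 0.14 ] w 13.8 f 55.0 q7 1.35
```

carry_out(commands=[[0,0,0,0,0,-1,1],[0,0,0,0,0,-2,1],[0,0,0,0,0,-3,1],[0,0,0,0,0,-3,1]])

```text
time: 8.63
tool_pos: [576.8, -29.7, 80.7]
tool_rot: [0.206, 0.979, 0.0, -0.0]
wrist_force: [-0.3, 0.2, -2.2]
gripper_width: 13.5
finger_force: 55.0
```

```bash
python3 o.py
```

```text
t 8.63 ang 66.20 pos [576.8 -29.7  80.7] F [-0.3  0.2 -2.2] T [0.223 0.133 0.264] w 13.5 f 55.0 q7 1.30
```

carry_out(commands=[[0,0,0,0,0,-0.7,1],[0,0,0,0,0,-1.4,1],[0,0,0,0,0,-2,1],[0,0,0,0,0,-2,1]])

```text
time: 8.97
tool_pos: [576.8, -29.7, 80.7]
tool_rot: [0.223, 0.975, 0.0, 0.0]
wrist_force: [-0.4, 1.4, -1.5]
gripper_width: 13.4
finger_force: 55.0
```

```bash
python3 o.py
```

```text
t 8.97 ang 64.22 pos [576.8 -29.7  80.7] F [-0.4  1.4 -1.5] T [0.347 0.063 0.279] w 13.4 f 55.0 q7 1.28
```

carry_out(commands=[[0,0,0,0,0,-0.7,1],[0,0,0,0,0,-1.4,1],[0,0,0,0,0,-2,1],[0,0,0,0,0,-2,1]])

```text
time: 9.3
tool_pos: [576.8, -29.7, 80.7]
tool_rot: [0.24, 0.971, 0.0, -0.0]
wrist_force: [-0.6, 2.2, -2.6]
gripper_width: 13.5
finger_force: 55.0
```

```bash
python3 o.py
```

```text
t 9.30 ang 62.21 pos [576.8 -29.7  80.7] F [-0.6  2.2 -2.6] T [0.408 0.036 0.224] w 13.5 f 55.0 q7 1.25
```

carry_out(commands=[[0,0,0,0,0,-0.7,1],[0,0,0,0,0,-1.4,1],[0,0,0,0,0,-2,1],[0,0,0,0,0,-2,1]])

```text
time: 9.63
tool_pos: [576.8, -29.7, 80.6]
tool_rot: [0.257, 0.966, 0.0, -0.0]
wrist_force: [0.8, 1.4, -3.1]
gripper_width: 13.9
finger_force: 55.0
```

```bash
python3 o.py
```

```text
t 9.63 ang 60.22 pos [576.8 -29.7  80.6] F [ 0.8  1.4 -3.1] T [ 0.521 -0.012  0.282] w 13.9 f 55.0 q7 1.22
```

carry_out(commands=[[0,0,0,0,0,-0.7,1],[0,0,0,0,0,-1.4,1],[0,0,0,0,0,-2,1],[0,0,0,0,0,-2,1]])

```text
time: 9.97
tool_pos: [576.8, -29.7, 80.6]
tool_rot: [0.274, 0.962, 0.0, -0.0]
wrist_force: [-0.1, 2.1, -2.9]
gripper_width: 13.9
finger_force: 55.0
```

```bash
python3 o.py; python3 b.py; python3 o.py
```

```text
t 9.97 ang 58.22 pos [576.8 -29.7  80.6] F [-0.1  2.1 -2.9] T [ 0.602 -0.071  0.371] w 13.9 f 55.0 q7 1.19
14 bar normal deg 58.65605717696033 resid 0.10320512850838617
t 10.02 ang 58.26 pos [576.8 -29.7  80.7] F [-0.1  2.2 -2.5] T [ 0.624 -0.074  0.357] w 13.6 f 55.0 q7 1.19
```

carry_out(commands=[[0,0,0,0,0,-0.6,1],[0,0,0,0,0,-1.2,1],[0,0,0,0,0,-1.2,1]])

```text
time: 10.27
tool_pos: [576.8, -29.7, 80.7]
tool_rot: [0.284, 0.959, 0.0, 0.0]
wrist_force: [-0.4, 2.4, -2.4]
gripper_width: 13.5
finger_force: 55.1
```

```bash
python3 o.py
```

```text
t 10.27 ang 57.03 pos [576.8 -29.7  80.7] F [-0.4  2.4 -2.4] T [ 0.726 -0.032  0.489] w 13.5 f 55.1 q7 1.17
```

Bound at the negative end, so I swing back.

carry_out(commands=[[0,0,0,0,0,1.6,1],[0,0,0,0,0,3.2,1],[0,0,0,0,0,4.8,1],[0,0,0,0,0,6.4,1],[0,0,0,0,0,8,1],[0,0,0,0,0,9.6,1],[0,0,0,0,0,11.2,1],[0,0,0,0,0,12.8,1],[0,0,0,0,0,14.4,1],[0,0,0,0,0,16,1],[0,0,0,0,0,17.6,1],[0,0,0,0,0,19.2,1],[0,0,0,0,0,20.8,1],[0,0,0,0,0,22.4,1],[0,0,0,0,0,24,1],[0,0,0,0,0,25.6,1],[0,0,0,0,0,27.2,1],[0,0,0,0,0,28.8,1],[0,0,0,0,0,30.5,1],[0,0,0,0,0,32,1]])

```text
time: 11.93
tool_pos: [576.8, -30.0, 80.7]
tool_rot: [0.007, 1.0, -0.0, 0.0]
wrist_force: [0.4, 2.2, -3.9]
gripper_width: 13.5
finger_force: 55.0
```

```bash
python3 o.py
```

```text
t 11.93 ang 89.19 pos [576.8 -30.   80.7] F [ 0.4  2.2 -3.9] T [ 0.752  0.058 -0.326] w 13.5 f 55.0 q7 1.63
```

carry_out(commands=[[0,0,0,0,0,0.8,1],[0,0,0,0,0,1.6,1],[0,0,0,0,0,2.4,1],[0,0,0,0,0,2.4,1]])

```text
time: 12.27
tool_pos: [576.8, -30.0, 80.6]
tool_rot: [-0.013, 1.0, -0.0, -0.0]
wrist_force: [-0.1, 2.9, -3.2]
gripper_width: 13.7
finger_force: 55.0
```

```bash
python3 o.py
```

```text
t 12.27 ang 91.50 pos [576.8 -30.   80.6] F [-0.1  2.9 -3.2] T [ 0.617 -0.003 -0.295] w 13.7 f 55.0 q7 1.66
```

carry_out(commands=[[0,0,0,0,0,0.8,1],[0,0,0,0,0,1.6,1],[0,0,0,0,0,2.4,1],[0,0,0,0,0,2.4,1]])

```text
time: 12.6
tool_pos: [576.8, -30.0, 80.6]
tool_rot: [-0.034, 0.999, -0.0, -0.0]
wrist_force: [-0.3, 1.2, -2.7]
gripper_width: 13.4
finger_force: 55.0
```

```bash
python3 o.py
```

```text
t 12.60 ang 93.93 pos [576.8 -30.   80.6] F [-0.3  1.2 -2.7] T [ 0.492  0.063 -0.196] w 13.4 f 55.0 q7 1.70
```

carry_out(commands=[[0,0,0,0,0,0.8,1],[0,0,0,0,0,1.6,1],[0,0,0,0,0,2.2,1],[0,0,0,0,0,2.2,1]])

```text
time: 12.93
tool_pos: [576.8, -30.0, 80.7]
tool_rot: [-0.053, 0.999, -0.0, -0.0]
wrist_force: [-0.6, 1.1, -3.6]
gripper_width: 13.7
finger_force: 55.0
```

```bash
python3 o.py
```

```text
t 12.93 ang 96.09 pos [576.8 -30.   80.7] F [-0.6  1.1 -3.6] T [ 0.279  0.029 -0.338] w 13.7 f 55.0 q7 1.73
```

carry_out(commands=[[0,0,0,0,0,0.7,1],[0,0,0,0,0,1.4,1],[0,0,0,0,0,1.4,1]])

```text
time: 13.18
tool_pos: [576.7, -30.0, 80.7]
tool_rot: [-0.065, 0.998, 0.0, -0.0]
wrist_force: [-0.3, 1.6, -3.7]
gripper_width: 13.8
finger_force: 55.0
```

```bash
python3 o.py
```

```text
t 13.18 ang 97.48 pos [576.7 -30.   80.7] F [-0.3  1.6 -3.7] T [ 0.274  0.063 -0.511] w 13.8 f 55.0 q7 1.75
```

Bound at +0.32, so I swing back toward the freeing arc.

carry_out(commands=[[0,0,0,0,0,-2,1],[0,0,0,0,0,-4,1],[0,0,0,0,0,-6,1],[0,0,0,0,0,-8,1],[0,0,0,0,0,-10,1],[0,0,0,0,0,-12,1],[0,0,0,0,0,-14,1],[0,0,0,0,0,-16,1],[0,0,0,0,0,-18,1],[0,0,0,0,0,-20,1],[0,0,0,0,0,-22,1],[0,0,0,0,0,-24,1],[0,0,0,0,0,-26,1],[0,0,0,0,0,-28,1],[0,0,0,0,0,-30,1],[0,0,0,0,0,-32,1],[0,0,0,0,0,-34,1],[0,0,0,0,0,-36,1],[0,0,0,0,0,-38,1],[0,0,0,0,0,-40,1]])

```text
time: 14.85
tool_pos: [576.9, -29.6, 80.7]
tool_rot: [0.28, 0.96, -0.0, 0.0]
wrist_force: [1.0, 1.3, -4.1]
gripper_width: 13.5
finger_force: 55.0
```

```bash
python3 o.py
```

```text
t 14.85 ang 57.50 pos [576.9 -29.6  80.7] F [ 1.   1.3 -4.1] T [0.311 0.042 0.39 ] w 13.5 f 55.0 q7 1.18
```

carry_out(commands=[[0,0,0,0,0,-0.6,1],[0,0,0,0,0,-1.2,1],[0,0,0,0,0,-1.2,1]])

```text
time: 15.1
tool_pos: [576.8, -29.6, 80.7]
tool_rot: [0.29, 0.957, -0.0, 0.0]
wrist_force: [-0.6, 1.5, -3.8]
gripper_width: 13.7
finger_force: 55.0
```

```bash
python3 o.py
```

```text
t 15.10 ang 56.33 pos [576.8 -29.6  80.7] F [-0.6  1.5 -3.8] T [ 0.348 -0.031  0.305] w 13.7 f 55.0 q7 1.16
```

Still turning. Next step.

carry_out(commands=[[0,0,0,0,0,-0.7,1],[0,0,0,0,0,-1.4,1],[0,0,0,0,0,-2,1],[0,0,0,0,0,-2,1]])

```text
time: 15.43
tool_pos: [576.9, -29.6, 80.7]
tool_rot: [0.307, 0.952, 0.0, 0.0]
wrist_force: [-0.1, 1.9, -3.8]
gripper_width: 13.7
finger_force: 55.0
```

```bash
python3 o.py
```

```text
t 15.43 ang 54.23 pos [576.9 -29.6  80.7] F [-0.1  1.9 -3.8] T [ 0.556 -0.048  0.308] w 13.7 f 55.0 q7 1.13
```

carry_out(commands=[[0,0,0,0,0,-0.7,1],[0,0,0,0,0,-1.4,1],[0,0,0,0,0,-1.4,1]])

```text
time: 15.68
tool_pos: [576.9, -29.6, 80.7]
tool_rot: [0.319, 0.948, 0.0, 0.0]
wrist_force: [0.8, 2.3, -4.3]
gripper_width: 13.4
finger_force: 55.0
```

```bash
python3 o.py
```

```text
t 15.68 ang 52.80 pos [576.9 -29.6  80.7] F [ 0.8  2.3 -4.3] T [ 0.66  -0.071  0.215] w 13.4 f 55.0 q7 1.11
```

carry_out(commands=[[0,0,0,0,0,-0.5,1],[0,0,0,0,0,-1,1],[0,0,0,0,0,-1,1]])

```text
time: 15.93
tool_pos: [576.9, -29.6, 80.7]
tool_rot: [0.327, 0.945, 0.0, 0.0]
wrist_force: [0.8, 3.7, -3.6]
gripper_width: 13.6
finger_force: 55.0
```

```bash
python3 o.py
```

```text
t 15.93 ang 51.82 pos [576.9 -29.6  80.7] F [ 0.8  3.7 -3.6] T [ 0.738 -0.151  0.025] w 13.6 f 55.0 q7 1.10
```

Torque dropped to about zero, so the cam looks free. I'll turn anticlockwise within the proven range first.

carry_out(commands=[[0,0,0,0,0,2,1],[0,0,0,0,0,4.5,1],[0,0,0,0,0,7,1],[0,0,0,0,0,9.5,1],[0,0,0,0,0,12,1],[0,0,0,0,0,14.5,1],[0,0,0,0,0,17,1],[0,0,0,0,0,19.5,1],[0,0,0,0,0,22,1],[0,0,0,0,0,24.5,1],[0,0,0,0,0,27,1],[0,0,0,0,0,29.5,1],[0,0,0,0,0,32,1],[0,0,0,0,0,34.5,1],[0,0,0,0,0,37,1],[0,0,0,0,0,39.5,1],[0,0,0,0,0,42,1]])

```text
time: 17.35
tool_pos: [576.7, -30.1, 80.7]
tool_rot: [-0.034, 0.999, 0.0, -0.0]
wrist_force: [0.5, 2.7, -4.1]
gripper_width: 13.9
finger_force: 55.0
```

```bash
python3 o.py
```

```text
t 17.35 ang 93.91 pos [576.7 -30.1  80.7] F [ 0.5  2.7 -4.1] T [ 0.656 -0.012 -0.266] w 13.9 f 55.0 q7 1.70
```

carry_out(commands=[[0,0,0,0,0,0.6,1],[0,0,0,0,0,1.2,1],[0,0,0,0,0,1.2,1],[0,0,0,0,0,1.2,1]])

```text
time: 17.68
tool_pos: [576.7, -30.0, 80.7]
tool_rot: [-0.044, 0.999, -0.0, -0.0]
wrist_force: [-0.1, 1.8, -3.5]
gripper_width: 13.8
finger_force: 55.0
```

```bash
python3 o.py
```

```text
t 17.68 ang 94.99 pos [576.7 -30.   80.7] F [-0.1  1.8 -3.5] T [ 0.594  0.011 -0.099] w 13.8 f 55.0 q7 1.71
```

Torque is 0.1 Nm at rest, so it is free. I'll turn on in one more checked stretch past the old bind.

carry_out(commands=[[0,0,0,0,0,1,1],[0,0,0,0,0,2.5,1],[0,0,0,0,0,4,1],[0,0,0,0,0,5.5,1],[0,0,0,0,0,7,1],[0,0,0,0,0,8,1],[0,0,0,0,0,8,1]])

```text
time: 18.27
tool_pos: [576.7, -30.1, 80.7]
tool_rot: [-0.114, 0.993, -0.0, -0.0]
wrist_force: [0.5, 1.3, -2.8]
gripper_width: 13.5
finger_force: 55.0
```

```bash
python3 o.py
```

```text
t 18.27 ang 103.13 pos [576.7 -30.1  80.7] F [ 0.5  1.3 -2.8] T [ 0.305  0.029 -0.146] w 13.5 f 55.0 q7 1.83
```

carry_out(commands=[[0,0,0,0,0,2,1],[0,0,0,0,0,4.5,1],[0,0,0,0,0,7,1],[0,0,0,0,0,9.5,1],[0,0,0,0,0,12,1],[0,0,0,0,0,14.5,1],[0,0,0,0,0,17,1],[0,0,0,0,0,19.5,1],[0,0,0,0,0,22,1],[0,0,0,0,0,24.5,1],[0,0,0,0,0,27,1],[0,0,0,0,0,29.5,1],[0,0,0,0,0,32,1],[0,0,0,0,0,34.5,1],[0,0,0,0,0,37,1],[0,0,0,0,0,39.5,1],[0,0,0,0,0,42,1],[0,0,0,0,0,42,1],[0,0,0,0,0,42,1]])

```text
time: 19.85
tool_pos: [577.0, -30.5, 80.7]
tool_rot: [-0.461, 0.887, -0.0, 0.0]
wrist_force: [0.7, 0.4, -3.8]
gripper_width: 13.9
finger_force: 55.0
```

```bash
python3 o.py
```

```text
t 19.85 ang 144.96 pos [577.  -30.5  80.7] F [ 0.7  0.4 -3.8] T [ 0.006 -0.181  0.008] w 13.9 f 55.0 q7 2.43
```

The knob is at about 1.21, so the clamp is open. I'll release, rise, and check it while moving above the foot.

carry_out(commands=[[0,0,0,0,0,0,0.6],[0,0,0,0,0,0,0.3],[0,0,0,0,0,0,0],[0,0,0,0,0,0,0],[0,0,0,0,0,0,0],[0,0,0,0,0,0,0],[0,0,15,0,0,0,0],[0,0,40,0,0,0,0],[0,0,70,0,0,0,0],[0,0,100,0,0,0,0],[0,10,120,0,0,-7,0],[5,30,120,0,0,-14,0],[10,50,120,0,0,-21,0],[17,70,120,0,0,-28,0],[22,90,120,0,0,-35,0],[27,105,120,0,0,-42,0],[27,111,120,0,0,-49,0],[27,111,120,0,0,-55,0],[27,111,120,0,0,-60,0],[27,111,120,0,0,-60,0]])

```text
time: 21.52
tool_pos: [603.7, 81.6, 200.6]
tool_rot: [0.044, 0.999, -0.0, -0.0]
wrist_force: [0.5, 0.4, -0.5]
gripper_width: 87.7
finger_force: 0.0
```

```bash
python3 o.py
python3 - <<'E'
from h import *
s=snap("wrist","w2.png");P=pts(s)
t=(P[...,2]>127)&(P[...,2]<138)&(np.hypot(P[...,0]-605,P[...,1]-80)<30)
q=P[t];print(t.sum(),q.mean(0),cv2.minEnclosingCircle(q[:,:2].astype('float32')))
E
python3 o.py
```

```text
t 21.52 ang 84.92 pos [603.7  81.6 200.6] F [ 0.5  0.4 -0.5] T [-0.006  0.005  0.015] w 87.7 f 0.0 q7 1.30
1171 [605.69838311  81.75000645 131.5122266 ] ((606.4248657226562, 81.70240020751953), 13.884622573852539)
t 21.57 ang 85.18 pos [603.7  81.4 200.6] F [-1.1  0.5  0.3] T [-0.006 -0.029 -0.039] w 87.6 f 0.0 q7 1.30
```

View pics/w2.png

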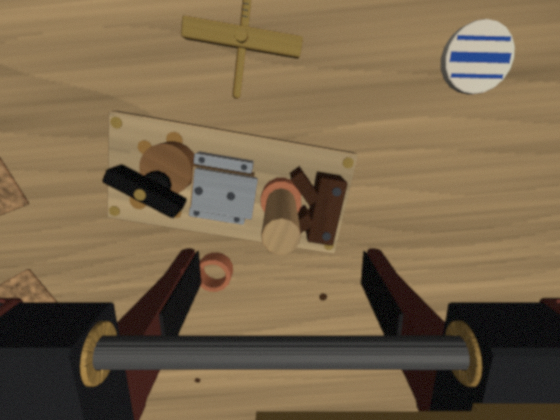

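The view shows the jaw plate drawn back, with the copper collar's rim free at (280,195) and the shaft's top at (281,238). The handle bar is turned to about (145,190). I'll descend and grip the shaft.

carry_out(commands=[[1,0,-20,0,0,0,0],[2,0,-45,0,0,0,0],[2.3,0.2,-70,0,0,0,0],[2.3,0.2,-88,0,0,0,0],[2.3,0.2,-96,0,0,0,0],[2.3,0.2,-96,0,0,0,0.4],[2.3,0.2,-96,0,0,0,0.55],[2.3,0.2,-96,0,0,0,0.65],[2.3,0.2,-96,0,0,0,0.8],[2.3,0.2,-96,0,0,0,0.8],[2.3,0.2,-96,0,0,0,0.8],[2.3,0.2,-96,0,0,0,0.8],[2.3,0.2,-96,0,0,0,0.8],[2.3,0.2,-96,0,0,0,0.8]], force=25)

```text
time: 22.73
tool_pos: [606.1, 81.4, 104.8]
tool_rot: [0.043, 0.999, 0.0, 0.0]
wrist_force: [0.2, 0.7, 0.3]
gripper_width: 31.4
finger_force: 0.0
```

```bash
python3 o.py
```

```text
t 22.73 ang 85.06 pos [606.1  81.4 104.8] F [0.2 0.7 0.3] T [ 0.072  0.026 -0.058] w 31.4 f 0.0 q7 1.31
```

Nearly closed. I'll finish the grip, then lift straight up slowly.

carry_out(commands=[[0,0,0,0,0,0,0.9],[0,0,0,0,0,0,0.9],[0,0,0,0,0,0,0.9],[0,0,0,0,0,0,0.9],[0,0,2,0,0,0,0.9],[0,0,5,0,0,0,0.9],[0,0,5,0,0,0,0.9]])

```text
time: 23.32
tool_pos: [606.1, 81.4, 109.9]
tool_rot: [0.043, 0.999, 0.0, 0.0]
wrist_force: [1.0, -0.1, -1.7]
gripper_width: 27.4
finger_force: 25.0
```

```bash
python3 o.py
```

```text
t 23.32 ang 85.06 pos [606.1  81.4 109.9] F [ 1.  -0.1 -1.7] T [ 0.022  0.052 -0.037] w 27.4 f 25.0 q7 1.31
```

carry_out(commands=[[0,0,8,0,0,0,0.9],[0,0,20,0,0,0,0.9],[0,0,35,0,0,0,0.9],[0,0,55,0,0,0,0.9],[0,0,75,0,0,0,0.9],[0,0,90,0,0,0,0.9],[0,0,100,0,0,0,0.9],[-1,-8,100,0,0,0,0.9],[-4,-25,100,0,0,0,0.9],[-9,-52,100,0,0,0,0.9],[-14,-82,100,0,0,0,0.9],[-19,-112,100,0,0,0,0.9],[-24,-142,100,0,0,0,0.9],[-29,-172,100,0,0,0,0.9],[-34,-202,100,0,0,0,0.9],[-40,-232,100,0,0,0,0.9],[-45,-262,100,0,0,0,0.9],[-50,-292,100,0,0,0,0.9],[-55,-320,100,0,0,0,0.9],[-58,-342,100,0,0,0,0.9]])

```text
time: 24.98
tool_pos: [545.9, -264.0, 208.9]
tool_rot: [0.044, 0.999, -0.0, -0.001]
wrist_force: [0.4, 0.2, -1.4]
gripper_width: 27.5
finger_force: 25.0
```

```bash
python3 o.py
```

```text
t 24.98 ang 84.90 pos [ 545.9 -264.   208.9] F [ 0.4  0.2 -1.4] T [0.062 0.011 0.062] w 27.5 f 25.0 q7 1.92
```

carry_out(commands=[[-2,-10,0,0,0,0,0.9],[-3,-16,-5,0,0,0,0.9],[-3,-16,-20,0,0,0,0.9],[-3,-16,-40,0,0,0,0.9],[-3,-16,-60,0,0,0,0.9],[-3,-16,-80,0,0,0,0.9],[-3,-16,-95,0,0,0,0.9],[-3,-16,-105,0,0,0,0.9],[-3,-16,-110,0,0,0,0.9],[-3,-16,-112,0,0,0,0.9],[-3,-16,-112,0,0,0,0.9],[-3,-16,-112,0,0,0,0.9]])

```text
time: 25.98
tool_pos: [545.7, -276.7, 98.4]
tool_rot: [0.043, 0.999, -0.0, 0.001]
wrist_force: [-1.3, 0.1, -2.2]
gripper_width: 27.8
finger_force: 25.0
```

```bash
python3 o.py
python3 - <<'E'
from h import *
s=snap("scene","s3.png")
cv2.imwrite("pics/s3c.png",cv2.resize(cv2.cvtColor(s["pixels"],4)[150:360,130:410],None,fx=2.8,fy=2.8))
E
```

```text
t 25.98 ang 85.07 pos [ 545.7 -276.7   98.4] F [-1.3  0.1 -2.2] T [-0.036 -0.009 -0.029] w 27.8 f 25.0 q7 1.98
```

View pics/s3c.png

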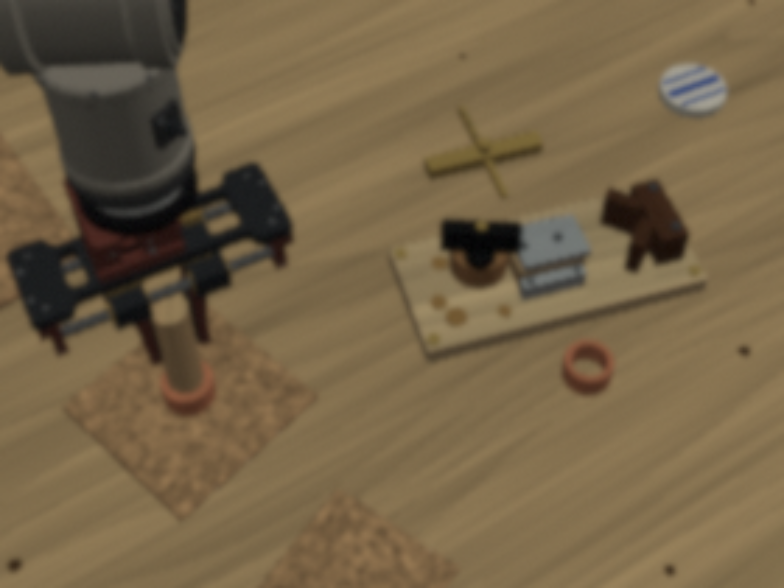

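The foot hangs upright just above the pad's middle, with the collar at crop (187,388). The clamp is open and empty, and the bystanders are undisturbed. I'll creep down to contact.

carry_out(commands=[[0,0,-1,0,0,0,0.9],[0,0,-2,0,0,0,0.9],[0,0,-3,0,0,0,0.9],[0,0,-4,0,0,0,0.9],[0,0,-4,0,0,0,0.9]])

```text
time: 26.45
tool_pos: [545.0, -276.6, 93.5]
tool_rot: [0.043, 0.999, 0.0, -0.0]
wrist_force: [0.0, -1.2, -3.2]
gripper_width: 27.6
finger_force: 25.0
```

```bash
python3 o.py
```

```text
t 26.45 ang 85.05 pos [ 545.  -276.6   93.5] F [ 0.  -1.2 -3.2] T [0.029 0.029 0.015] w 27.6 f 25.0 q7 1.98
```

carry_out(commands=[[0,0,-0.5,0,0,0,0.9],[0,0,-1,0,0,0,0.9],[0,0,-1,0,0,0,0.9]])

```text
time: 26.7
tool_pos: [545.2, -276.7, 92.7]
tool_rot: [0.043, 0.999, -0.0, 0.0]
wrist_force: [0.7, 0.2, -1.4]
gripper_width: 27.7
finger_force: 25.0
```

```bash
python3 o.py
```

```text
t 26.70 ang 85.06 pos [ 545.2 -276.7   92.7] F [ 0.7  0.2 -1.4] T [ 0.051 -0.034 -0.01 ] w 27.7 f 25.0 q7 1.98
```

carry_out(commands=[[0,0,-0.4,0,0,0,0.9],[0,0,-0.8,0,0,0,0.9],[0,0,-0.8,0,0,0,0.9]])

```text
time: 26.95
tool_pos: [545.3, -276.7, 92.7]
tool_rot: [0.043, 0.999, 0.0, 0.0]
wrist_force: [-1.9, 1.0, 5.4]
gripper_width: 27.9
finger_force: 25.0
```

```bash
python3 o.py
```

```text
t 26.95 ang 85.06 pos [ 545.3 -276.7   92.7] F [-1.9  1.   5.4] T [ 0.335  0.551 -0.032] w 27.9 f 25.0 q7 1.98
```

Contact confirmed. I'll ease off a touch, open, and rise.

carry_out(commands=[[0,0,0.4,0,0,0,0.9],[0,0,0.4,0,0,0,0.65],[0,0,0.4,0,0,0,0.5],[0,0,0.4,0,0,0,0.3],[0,0,0.4,0,0,0,0.1],[0,0,0.4,0,0,0,0],[0,0,0.4,0,0,0,0],[0,0,0.4,0,0,0,0],[0,0,10,0,0,0,0],[0,0,30,0,0,0,0],[0,0,60,0,0,0,0],[0,0,90,0,0,0,0],[0,0,120,0,0,0,0],[0,0,150,0,0,0,0],[0,0,150,0,0,0,0],[0,0,150,0,0,0,0]])

```text
time: 28.28
tool_pos: [546.1, -277.2, 244.5]
tool_rot: [0.043, 0.999, -0.001, 0.002]
wrist_force: [0.9, -0.6, -0.4]
gripper_width: 87.8
finger_force: 0.0
```

```bash
python3 o.py
python3 - <<'E'
from h import *
s=snap("scene","s4.png")
cv2.imwrite("pics/s4c.png",cv2.resize(cv2.cvtColor(s["pixels"],4)[150:360,130:410],None,fx=2.8,fy=2.8))
w=snap("wrist");P=pts(w);t=(P[...,2]>110)&(P[...,2]<127)&(np.hypot(P[...,0]-545,P[...,1]+277)<40)
print(t.sum(),P[t].mean(0))
E
```

```text
t 28.28 ang 85.05 pos [ 546.1 -277.2  244.5] F [ 0.9 -0.6 -0.4] T [-0.014  0.01  -0.058] w 87.8 f 0.0 q7 1.94
835 [ 544.49850956 -276.19321769  119.2057044 ]
```

View pics/s4c.png

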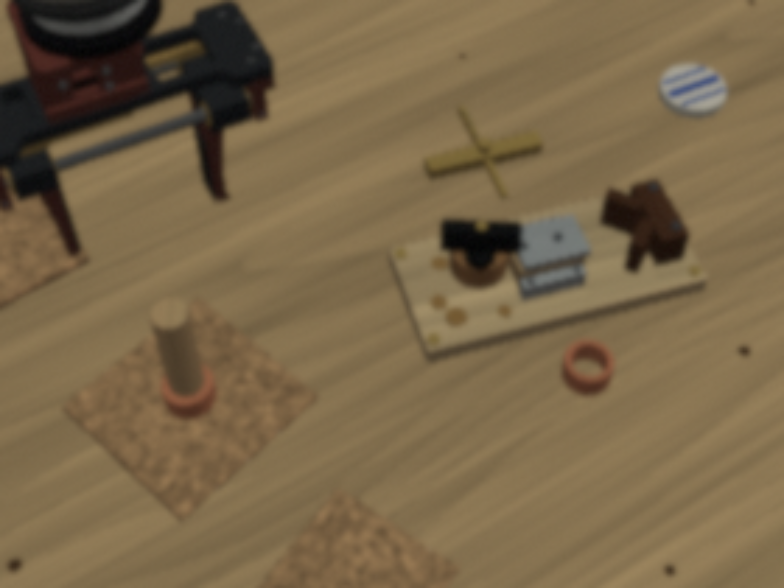

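The foot stands upright in the middle of the pad (collar at crop (188,390)), the clamp is open, the gripper is clear and the bystanders are unmoved. I'll hand it in.

```bash
python3 -c "
from rig import env
print(env.hand_in())"
```

```text
the job is handed in; nothing more can be done
None
```

The seized handle was rocked free and the clamp fully opened, the copper-collared foot now stands upright on the middle-sized cork pad with the bystanders unmoved, and the job was handed in at about 28 s.

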